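# Set a brass bar to the long flip stop of a sawing board

### The job

Get the brass bar ready to be sawn to the longer of the two preset lengths: fold the flip stop farther from the saw slot all the way down, leave the other one up, and slide the bar flush along the fence until its end is home against that stop. The flag has a little end float on its hinge pin, so hold the bar against it with a light but firm, steady push for a moment to take the float up, but do not shove the stop off its setting on the fence. Leave the bar lying there, flat on the board, tight to fence and stop, and leave the other things on the bench as they are.

Things in the scene. Friction and masses are not known exactly. Their poses are not given: they have to be found in the camera images.
- board: Sawing board fixed to the bench: grey-faced ply base 190 (x) x 460 (y) x 18 mm. Origin at the centre of its underside, z up; the bed (top of the ply) is at z = 18 mm. +x points to the fence, +y along the fence from the saw slot to the stops. Aluminium fence on the bed: x = 58 to 82 mm, 34 mm high (top at z = 52), full length. The bed from the front edge (x = -95) to the fence is flat.
- fence (a point): Foot of the fence's front face (the face the bar must lie against) at mid length: board x = 58, y = 0, z = 18 mm. Axes as the board.
- saw_slot (a point): The 4 mm saw gap in the fence, at the foot of its front face: board x = 58, y = 15, z = 18 mm. Axes as the board.
- bar: Loose brass flat bar 30 (x) x 200 (y) x 14 mm thick, about 0.7 kg, lying flat on the bed, askew and away from the fence; it takes 3 to 6 N to slide. Origin at the centre of its underside, y along its length, z up.
- bar_end (a point): Centre of the bar's +y end face (the end that goes against the stop), 100 mm from the bar's middle, 7 mm above its underside.
- long_flip (a joint): Hinge of the long stop's flag (the stop farther from the saw slot), rad: 0 = folded fully down into the bar's path, on a hard end stop; starts raised at 1.2 to 1.5. The axis is parallel to the fence, 53 mm above the bed, over the middle of the fence's thickness (board x = 70 mm). Stiff friction hinge: it stays where it is left; a press of 2 to 5 N near the flag's front moves it.
- long_flag: Dark steel L-shaped flag of the long stop, 14 mm wide along the fence. Origin on the hinge axis at mid width. Down: its arm reaches 44 mm from the axis to the front (-x), top 5 mm above the axis; its leg, 18 to 44 mm in front of the axis (6 to 32 mm in front of the fence), hangs to 3 mm above the bed. Raised: the leg sticks out to the front, 70 to 100 mm above the bed, its outer side up.
- long_top (a point): Point on the top side of the flag's arm, 31 mm from the hinge axis (flag frame x = -31, y = 0, z = 5 mm). Raised, this side faces the back (+x): get behind it, over the fence, and push it near its end forward and down, in an arc about the hinge axis, until it bears. Pressing straight down on the raised leg's outer side only wedges it.
- long_face (a point): Point on the flag's -y face, which the bar's end meets, near the leg's foot (flag frame x = -31, y = -7, z = -43 mm). Flag down: axes as the board. The flag has end float on its hinge pin: it may sit some mm nearer to the saw slot than where it finally stops; it slides there under about 1 N and bears firmly only at the +y end of the float.
- long_clamp (a point): Top centre of the long stop's aluminium carriage: 44 mm along the fence, 36 mm across, 12 mm high on top of the fence, two hinge ears up to 26 mm above the fence top, black thumb screw behind. Only lightly clamped: a push on the flag of 5 to 7 N (beyond what the bar itself takes to slide) seats it firmly, one of more than 9 N starts to shift the stop.
- short_flip (a joint): Hinge of the other, identical stop (nearer to the saw slot), rad, raised at about 1.2 to 1.5 and to be left raised. The bar passes below it.
- short_flag: Flag of the short stop, same shape as the long one; raised, it overhangs the bed up to 65 mm in front of its hinge axis, 70 to 100 mm above the bed.
- saw_frame: Jeweller's saw frame lying on the bench, 280 x 110 mm; bystander.
- pliers: Pliers with yellow grips lying on the bench, 150 mm long; bystander.
- tin: Round aluminium tin, 60 mm diameter, 52 mm high; bystander.
- mandrel: Upright tapered steel mandrel, 62 mm foot diameter, 150 mm high; bystander.
Things that resemble listed ones, but are neither listed nor needed, are in the scene too. Of the things that look like the bar, the larger one is meant.

How it is judged:
By the outcome, as a careful person would: the job done as asked, in the order asked, and still so for the second after the job is handed in, with the robot touching nothing.
It also fails if it takes over 72 s, if anything falls off the work surface, if the arm or the gripper's body presses on something with over 40 N, if the wrist force passes 120 N, or if a joint passes its speed limit or range.

### The arm

A 7-joint arm with a two-finger parallel gripper is mounted at the origin on the work surface. World frame = base frame: x ahead of the robot, y to its left, z up, the work surface at z = 0. Lengths are in m, angles in rad, forces in N, time in s.
With the tool pointing down it reaches from about 0.425 to 0.875 m from the base axis. Payload 4.7 kg.
Tool frame: the origin (TCP) lies midway between the tips of the shut fingers; the grasp point (between the pads) lies 19 mm behind it; z points along the fingers, y is the line along which they close (so a half turn about z gives the same grasp; the last joint's range is limited). The gripper opens to 87 mm and grips with 3 to 60 N. Pads are 19 mm wide; open, the fingers measure 117 mm over their backs; the gripper's body (75 mm by 190 mm) begins 51 mm behind the grasp point.
Start: joints at [1.241, 0.321, -0.07, 1.45, 0.023, 1.371, -0.057], TCP at [0.219, -0.612, 0.184] pointing down, gripper open.
Joint ranges: [-2.86, 2.86], [-0.3, 2.09], [-1.38, 1.24], [0.06, 2.45], [-1.56, 4.7], [0.09, 2.05], [-2.69, 2.69]. Speed limits (rad/s): [2.57, 2.57, 3.14, 3.14, 3.14, 3.14, 3.14].

### API

Orientations are given as a rotation vector (axis times angle).
In Python, from bench import ctrl gives the robot as it stands. The module is installed in compiled form; this text tells all that it offers.
- The arm moves only by the shell command python3 -m handwheel 'ROWS' [FORCE]. ROWS is JSON, a list of rows, each a list of 7 numbers: the finger opening in m, from 0 to 0.087, then the shift along the tool's x, y, z in m, then the turn, a rotation vector about the tool's x, y, z in degrees. A call has 1 to 12 rows; each row shifts and turns the commanded pose from where the row before left it, along the tool's axes as they then stand; what a row does not reach is not made up. A row lasts 1/8 s, in which the tool goes at most 62.5 mm and 10.7 degrees, less where a joint would pass 70% of its speed; a pose out of reach is approached as far as the arm can. A call is refused whole if a number of a shift passes 0.0625 or a number of a turn 10.7, either way. A call with a gripper value outside its range is refused whole. The fingers move at their own pace and stop on an object; FORCE is the grip in N (left out, the last holds). Time passes only in rows, so rows that do not move let the fingers close. It gives the time, the measured TCP pose, the force, the opening and the grip force at its end, in the units of the state.
- ctrl.get_state(): the state, without advancing time (a new reading comes with each control period).
- ctrl.get_image(name): name is "scene" or "side" or "wrist"; returns (picture, depth): 384x512x3 uint8, blue, green, red; 384x512 float32, m along the optical axis (not along the pixel's ray), 0 where there is no reading.
- ctrl.camera_info(name): a dict with "intrinsics" (3x3 intrinsics, pixels), "D" ([k1, k2, p1, p2, k3] as OpenCV has them; the pictures are not rectified), "R" (3x3) and "t" (3): a world point X has camera coordinates R X + t. Camera axes: x right, y down, z forward; pixel columns grow to the right and rows downward; lengths in m; the calibration is good to about 2 mm. A picture is of the moment at which its call begins: read the wrist's pose just before it. camera_info takes no time and is no camera call; for the wrist camera it gives the pose at the moment of the call.
- ctrl.close_job(): hands the job in; it is judged then, once.
The state is a dict: "time": time; "joint_positions": joint angles; "qd": joint speeds; "joint_torque": joint torques, N m; "position": TCP position; "tool_rot": TCP orientation; "ft_force": force on the tool from outside, world axes, zero at the start; "torque": the same for the moment, N m; "grip_width": opening from 0.0 (shut) to 1.0 (fully open); "grip_force": force on a finger pad.
Only numpy, scipy, OpenCV 4.12 (cv2) and the standard library are available. Lean on these libraries where they do the work, as an engineer would, in place of code of your own. Each camera call takes 0.05 s, during which the arm holds its last target. There are 200 camera calls.

## Working session

There is one attempt and no reset: what is moved stays moved. The work goes in short steps, Python scripts to look and compute and a shell command to move; the robot and the scene stay as the last step left them, time stands still between calls to the robot, and variables do not carry over. Pictures are saved under pics/ and viewed, at most 10 in all, crops included, and the job is handed in when it is done.

```bash
mkdir -p pics; cat > h.py <<'E'
import numpy as np,cv2
from bench import ctrl
from scipy.spatial.transform import Rotation as R
def grab(n,save=None):
    i=ctrl.camera_info(n); im,d=ctrl.get_image(n)
    if save: cv2.imwrite('pics/'+save,im)
    return im,d,i
def cloud(d,i):
    K=np.array(i['intrinsics']);D=np.array(i['D'],float)
    v,u=np.mgrid[0:d.shape[0],0:d.shape[1]]
    p=cv2.undistortPoints(np.stack([u,v],-1).reshape(-1,1,2).astype(float),K,D).reshape(d.shape+(2,))
    c=np.dstack([p*d[...,None],d])
    w=(c-np.array(i['t']).ravel())@np.array(i['R'])
    w[d==0]=np.nan
    return w
E
python3 - <<'E'
from h import *
s=ctrl.get_state()
print({k:np.round(v,3) for k,v in s.items()})
a=[]
for n in('scene','side','wrist'):
    im,d,i=grab(n); np.savez(f'{n}0.npz',im=im,w=cloud(d,i)); a.append(im); print(n,np.round(-np.array(i['R']).T@np.array(i['t']).ravel(),3))
cv2.imwrite('pics/a.png',cv2.resize(np.vstack([np.hstack(a[:2]),np.hstack([a[2],a[2]*0])]),(800,600)))
cv2.imwrite('pics/scene0.png',cv2.resize(a[0],(800,600)))
E
```

```text
{'time': np.float64(0.0), 'joint_positions': array([ 1.241,  0.322, -0.07 ,  1.452,  0.023,  1.371, -0.057]), 'qd': array([ 0.001, -0.002, -0.002,  0.002, -0.   ,  0.   , -0.   ]), 'joint_torque': array([-0.0000e+00, -4.9129e+01, -4.0400e-01, -3.1253e+01, -6.4000e-02,
        4.4000e-02,  0.0000e+00]), 'position': array([ 0.219, -0.611,  0.183]), 'tool_rot': array([-3.093e+00, -5.370e-01,  1.000e-03]), 'ft_force': array([0.004, 0.449, 0.488]), 'torque': array([ 0.003, -0.002,  0.039]), 'grip_force': np.float64(0.0), 'grip_width': np.float64(1.0)}
scene [1.313 0.138 1.224]
side [ 0.476 -1.257  0.773]
wrist [ 0.289 -0.587  0.382]
```

View pics/a.png

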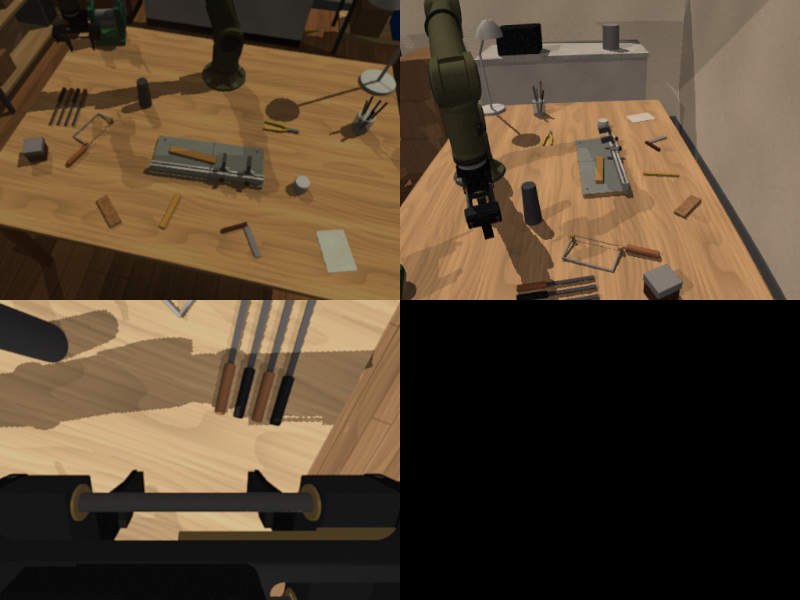

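View pics/scene0.png

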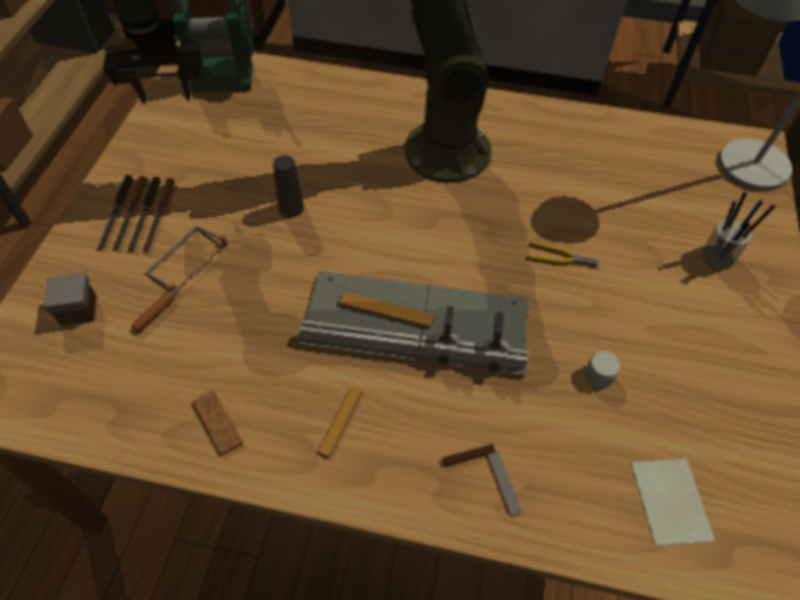

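The first picture shows the board ahead of the robot with its fence on the far side. In the 800x600 scene view the things that could be mistaken are:
- **Bar:** brass strip on the bed at (385,310), against a smaller brass strip loose on the bench at (340,423) and a brown block at (217,422). I choose the one on the bed.
- **Stops:** one at (447,325) near the slot (428,300), and one at (497,330), which is farther and so is the long stop.

I'll check this in a crop and measure.

```bash
python3 - <<'E'
from h import *
f=np.load('scene0.npz');im=f['im'];w=f['w']
cv2.imwrite('pics/crop0.png',cv2.resize(im[165:250,180:350],(800,400),interpolation=cv2.INTER_CUBIC))
for n in('scene','side'):
    f=np.load(n+'0.npz');im=f['im'];w=f['w']
    x,y,z=w[...,0],w[...,1],w[...,2]
    reg=(x>.35)&(x<.85)&(y>-.4)&(y<.45)
    tb=reg&(abs(z)<.01); print(n,'table z',np.median(z[tb]))
    m=reg&(z>.012)&(z<.026)
    k=cv2.connectedComponentsWithStats(m.astype(np.uint8));j=1+np.argmax(k[2][1:,4])
    P=w[k[1]==j]; print('bed',len(P),np.median(P[:,2]),cv2.minAreaRect((P[:,:2]*1000).astype(np.float32)))
    m=reg&(z>.045)&(z<.056);k=cv2.connectedComponentsWithStats(m.astype(np.uint8));
    for s in range(1,k[0]):
        if k[2][s,4]>40:
            P=w[k[1]==s];print('fence',len(P),np.median(P[:,2]),cv2.minAreaRect((P[:,:2]*1000).astype(np.float32)),k[2][s])
    hsv=cv2.cvtColor(im,cv2.COLOR_BGR2HSV)
    m=reg&(z>.026)&(z<.042)&(hsv[...,1]>120);k=cv2.connectedComponentsWithStats(m.astype(np.uint8));
    for s in range(1,k[0]):
        if k[2][s,4]>40:
            P=w[k[1]==s];print('bar',len(P),np.median(P[:,2]),P.mean(0),cv2.minAreaRect((P[:,:2]*1000).astype(np.float32)),k[2][s])
    m=reg&(z>.07)&(z<.2);k=cv2.connectedComponentsWithStats(m.astype(np.uint8));
    for s in range(1,k[0]):
        if k[2][s,4]>15:
            P=w[k[1]==s];print('tall',len(P),P.min(0),P.max(0),P.mean(0),k[2][s])
E
```

```text
scene table z 0.00020742953981922314
bed 3737 0.018210011687269923 ((515.3225708007812, 25.410293579101562), (151.96224975585938, 463.0247497558594), 3.911658525466919)
fence 540 0.05149128552020551 ((615.345947265625, -78.0903091430664), (30.670516967773438, 242.1230010986328), 5.201635837554932) [191 205  77  17 540]
fence 385 0.05159981519014046 ((610.4077758789062, 156.0491485595703), (54.45963668823242, 216.07806396484375), 4.234825611114502) [269 215  70  22 385]
fence 228 0.05171520086732484 ((574.3085327148438, 411.83843994140625), (54.14972686767578, 58.31874465942383), 54.27302169799805) [377 225  20  17 228]
bar 492 0.0320112761852205 [ 0.53357042 -0.04006547  0.03185286] ((531.7022094726562, -40.20777893066406), (198.2589111328125, 34.91154479980469), 86.08554077148438) [217 187  60  22 492]
tall 152 [0.54411546 0.07188944 0.07003796] [0.61276857 0.11895798 0.11655005] [0.59127894 0.09481461 0.0934716 ] [277 196  16  24 152]
tall 175 [0.53874577 0.17090961 0.07047322] [0.60588416 0.22006079 0.11731571] [0.58267272 0.19325943 0.0964177 ] [309 200  17  24 175]
side table z 0.0002100923803931073
bed 2920 0.017466786328089547 ((531.595947265625, 21.169952392578125), (187.04119873046875, 466.2192687988281), 4.932737350463867)
fence 64 0.050790583206244105 ((572.8529052734375, 404.3716125488281), (50.271141052246094, 55.52854537963867), 64.60953521728516) [254 152  13   7  64]
fence 389 0.05119927412893512 ((609.2135009765625, -51.83677673339844), (308.42291259765625, 51.4507942199707), 89.07109832763672) [269 187  24  50 389]
bar 287 0.03133708518567418 [ 0.52964    -0.05387164  0.03124356] ((529.85400390625, -47.79295349121094), (199.33755493164062, 29.489953994750977), 85.08743286132812) [251 200  10  33 287]
tall 280 [0.53917397 0.06694331 0.07132959] [0.60705033 0.21241581 0.11483972] [0.57389953 0.13133657 0.09594188] [254 161  22  26 280]
```

View pics/crop0.png

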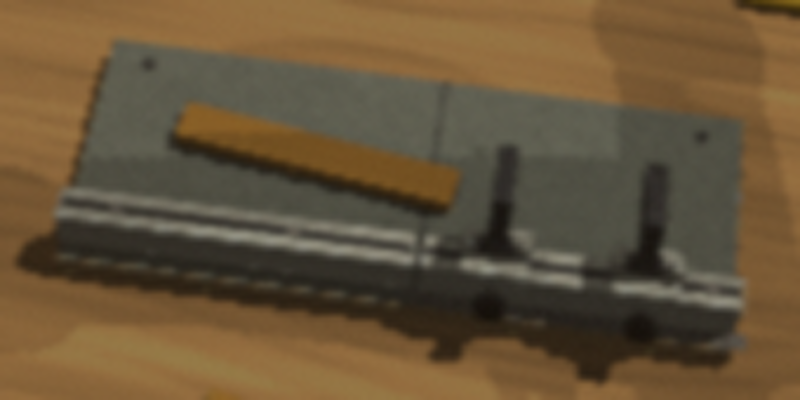

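The crop shows the bar from (175,125) to (460,190), the slot line at x≈440, the short flag at (505,180) and the long flag at (655,200). That confirms the choice. Next I'll bring the wrist camera over the board.

```bash
python3 -m handwheel '[[0,0,0,-0.06,0,0,0],[0,0,0,-0.06,0,0,0],[0,0,0,-0.03,0,0,0]]'; python3 -m handwheel '[[0,0.0405,-0.044,0,0,0,0],[0,0.0405,-0.044,0,0,0,0],[0,0.0405,-0.044,0,0,0,0],[0,0.0405,-0.044,0,0,0,0],[0,0.0405,-0.044,0,0,0,0],[0,0.0405,-0.044,0,0,0,0],[0,0.0405,-0.044,0,0,0,0],[0,0.0405,-0.044,0,0,0,0],[0,0.0405,-0.044,0,0,0,0],[0,0.0405,-0.044,0,0,0,0],[0,0.0405,-0.044,0,0,0,0],[0,0.0405,-0.044,0,0,0,0]]'; python3 -m handwheel '[[0,0,0,0,0,0,7.4],[0,0,0,0,0,0,7.4],[0,0,0,0,0,0,0],[0,0,0,0,0,0,0]]'
python3 - <<'E'
from h import *
s=ctrl.get_state();print(s['time'],s['position'],R.from_rotvec(s['tool_rot']).as_matrix().round(3),s['ft_force'])
im,d,i=grab('wrist','w1.png');np.savez('w1.npz',im=im,w=cloud(d,i))
E
```

```text
time: 0.52
position: [0.2194, -0.6127, 0.3383]
tool_rot: [3.091, 0.537, 0.002]
ft_force: [-1.2, 0.1, -0.2]
grip_width: 0.745
grip_force: 0.0
time: 2.02
position: [0.499, 0.0506, 0.3344]
tool_rot: [3.095, 0.536, 0.001]
ft_force: [1.0, -0.6, -0.4]
grip_width: 0.004
grip_force: 0.0
time: 2.52
position: [0.4985, 0.0488, 0.3342]
tool_rot: [3.138, 0.137, -0.0]
ft_force: [0.3, -0.5, -0.2]
grip_width: 0.005
grip_force: 0.0
2.525 [0.49852772 0.04880699 0.33422295] [[ 0.996  0.087 -0.   ]
 [ 0.087 -0.996 -0.   ]
 [-0.     0.    -1.   ]] [ 0.31508358 -0.49213762 -0.22406868]
```

View pics/w1.png

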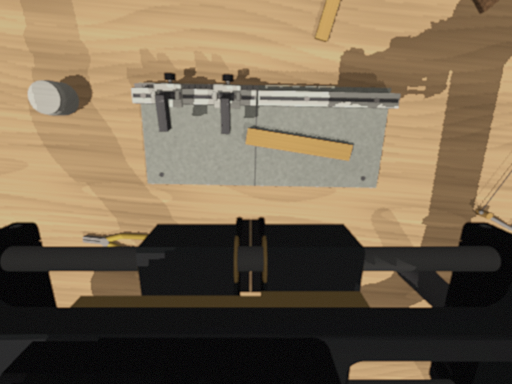

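The wrist view shows the whole board: long flag at (162,110), short flag at (226,110), slot at x≈255, and the bar from (248,135) to (350,152). I'll measure from this depth image.

```bash
cat > meas.py <<'E'
from h import *
import sys
def meas(f):
    f=np.load(f);im=f['im'];w=f['w'];w=w.copy();w[250 if len(sys.argv)<3 else int(sys.argv[2]):]=np.nan
    x,y,z=w[...,0],w[...,1],w[...,2]
    reg=(x>.38)&(x<.8)&(y>-.35)&(y<.38)
    m=reg&(z>.012)&(z<.024)
    k=cv2.connectedComponentsWithStats(m.astype(np.uint8));j=1+np.argmax(k[2][1:,4]);P=w[k[1]==j]
    r=cv2.minAreaRect((P[:,:2]*1000).astype(np.float32));print('bed',len(P),np.median(P[:,2]),r,cv2.boxPoints(r).round(1).tolist())
    hsv=cv2.cvtColor(im,cv2.COLOR_BGR2HSV)
    return im,w,hsv,reg
if __name__=='__main__':
    im,w,hsv,reg=meas(sys.argv[1]);x,y,z=w[...,0],w[...,1],w[...,2]
    a=np.radians(5.);ex=np.array([np.cos(a),np.sin(a)]);ey=np.array([-np.sin(a),np.cos(a)])
    u=w[...,:2]@ex*1000;v=w[...,:2]@ey*1000
    m=reg&(z>.046)&(z<.056);F=[]
    for q in range(-200,260,20):
        s=m&(abs(v-q)<10)&(u>580)
        if s.sum()>20:F.append((q,u[s].min(),np.percentile(u[s],5),u[s].max()))
    print('fence',np.round(F,1).tolist())
    m=reg&(z>.026)&(z<.040)&(hsv[...,1]>110)&(u<620);k=cv2.connectedComponentsWithStats(m.astype(np.uint8))
    for s in range(1,k[0]):
        if k[2][s,4]>200:
            P=np.c_[u[k[1]==s],v[k[1]==s]];print('bar uv',cv2.minAreaRect(P.astype(np.float32)),np.median(z[k[1]==s]),cv2.boxPoints(cv2.minAreaRect(P.astype(np.float32))).round(1).tolist())
    for zl in(.066,.085):
      m=reg&(z>zl)&(z<.15);k=cv2.connectedComponentsWithStats(m.astype(np.uint8))
      for s in range(1,k[0]):
        if k[2][s,4]>50:
            M=k[1]==s;print('flag uv',k[2][s],np.percentile(u[M],[1,50,99]).round(1),np.percentile(v[M],[1,50,99]).round(1),np.percentile(z[M]*1000,[1,50,99]).round(1))
E
python3 meas.py w1.npz
```

```text
bed 17467 0.016706845414518577 ((534.288330078125, 26.661651611328125), (190.58404541015625, 460.60186767578125), 4.00406551361084) [[423.1000061035156, 249.6999969482422], [455.29998779296875, -209.6999969482422], [645.4000244140625, -196.39999389648438], [613.2999877929688, 263.1000061035156]]
fence [[-200.0, 589.0, 590.6, 611.8], [-180.0, 589.1, 590.6, 613.5], [-160.0, 590.5, 590.6, 613.5], [-140.0, 590.5, 590.6, 613.6], [-120.0, 590.6, 591.6, 613.6], [-100.0, 590.8, 592.3, 615.1], [-80.0, 592.2, 592.3, 615.1], [-60.0, 592.2, 592.3, 615.2], [-40.0, 592.3, 592.4, 615.1], [-20.0, 593.9, 594.0, 616.8], [0.0, 593.9, 594.0, 616.7], [20.0, 594.0, 594.0, 616.8], [40.0, 626.7, 632.4, 643.8], [80.0, 594.2, 595.7, 618.5], [100.0, 595.7, 595.7, 618.5], [120.0, 595.7, 595.8, 624.8], [140.0, 628.4, 633.3, 645.2], [180.0, 597.3, 597.4, 620.2], [200.0, 597.4, 597.5, 620.2]]
bar uv ((523.5767211914062, -85.60272216796875), (198.27040100097656, 29.674123764038086), 80.88833618164062) 0.030418107408941204 [[493.20001220703125, -181.10000610351562], [522.5, -185.8000030517578], [553.9000244140625, 9.899999618530273], [524.5999755859375, 14.600000381469727]]
flag uv [151  90  31  42 685] [551.5 589.3 613.3] [119.8 137.4 164. ] [ 69.3 104.7 114.1]
flag uv [212  92  30  42 559] [548.2 590.2 611.8] [21.4 43.2 66.6] [ 69.6 102.8 113.5]
flag uv [155  93  17  39 516] [551.5 581.6 608.7] [134.1 138.4 148.6] [ 85.5 106.7 114.1]
flag uv [220  95  11  39 386] [548.1 577.2 605.9] [36.9 43.4 51.2] [ 90.6 106.3 113.6]
```

Board yaw is 4.0° with its centre at (534.3, 26.7) mm. The long flag is at board y≈162 and the short flag at ≈65. I'll square the tool to the board and go behind the long flag.

```bash
cat > st.py <<'E'
from h import *
import sys
s=ctrl.get_state();a=np.radians(4.);c=np.array([534.3,26.7])
B=np.array([[np.cos(a),np.sin(a)],[-np.sin(a),np.cos(a)]])
p=s['position']*1000;M=R.from_rotvec(s['tool_rot']).as_matrix()
print('t %.2f'%s['time'],'board',(B@(p[:2]-c)).round(1),'z',p[2].round(1),'F',(B@s['ft_force'][:2]).round(2),s['ft_force'][2].round(2),'yaw',np.degrees(np.arctan2(M[1,0],M[0,0])).round(2),'tilt',M[2].round(3))
E
python3 -m handwheel '[[0,0,0,0,0,0,1],[0,0.0316,-0.0343,0,0,0,0],[0,0.0316,-0.0343,0,0,0,0],[0,0.0316,-0.0343,0,0,0,0],[0,0.0316,-0.0343,0,0,0,0],[0,0,0,0,0,0,0]]' 30 >/dev/null; python3 st.py
python3 -m handwheel '[[0,0,0,0.05,0,0,0],[0,0,0,0.05,0,0,0],[0,0,0,0.04,0,0,0],[0,0,0,0.03,0,0,0],[0,0,0,0,0,0,0]]' >/dev/null; python3 st.py
```

```text
t 3.33 board [ 92.9 165.4] z 331.7 F [-0.39 -0.29] 0.05 yaw 4.2 tilt [-0.004 -0.003 -1.   ]
t 3.95 board [ 91.  159.3] z 162.2 F [ 0.53 -0.42] 1.26 yaw 3.81 tilt [-0.004  0.002 -1.   ]
```

```bash
python3 -m handwheel '[[0,0,0,0,0,0,0],[0,0,0,0,0,0,0],[0,0,0,0,0,0,0]]' >/dev/null; python3 st.py
python3 - <<'E'
from h import *
im,d,i=grab('side');w=cloud(d,i);np.savez('s1.npz',im=im,w=w)
im2,d,i=grab('wrist')
cv2.imwrite('pics/v2.png',np.hstack([cv2.resize(im[110:230,210:330],(400,400)),cv2.resize(im2,(400,300))[:, :] if 0 else cv2.copyMakeBorder(cv2.resize(im2,(400,300)),0,100,0,0,cv2.BORDER_CONSTANT)]))
E
```

```text
t 4.33 board [ 93.2 161.9] z 165.6 F [-0.14 -0.03] 0.47 yaw 3.9 tilt [ 0.002 -0.    -1.   ]
```

View pics/v2.png

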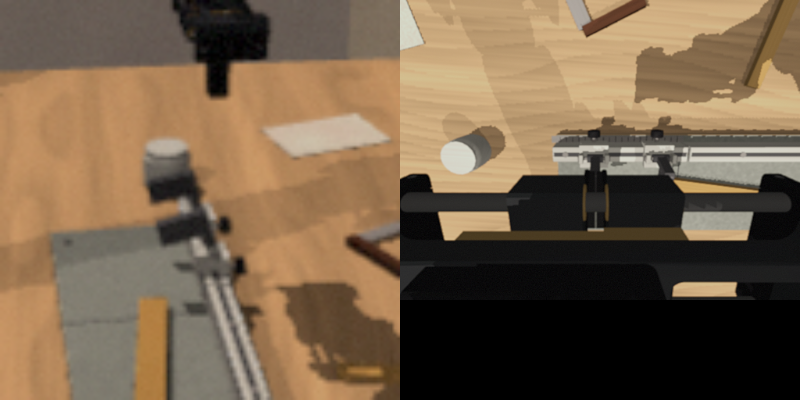

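The finger is in line with the long flag and behind it (wrist view at (596,180)). I'll descend and then push along the arc.

```bash
python3 -m handwheel '[[0,0,0,0.031,0,0,0],[0,0,0,0.031,0,0,0],[0,0,0,0,0,0,0],[0,0,0,0,0,0,0],[0,0,0,0,0,0,0]]' >/dev/null; python3 st.py
python3 -m handwheel '[[0,-0.007,0,0,0,0,0],[0,-0.007,0,0,0,0,0],[0,-0.005,0,0,0,0,0],[0,-0.0055,0,0,0,0,0],[0,-0.005,0,0.002,0,0,0],[0,-0.005,0,0.002,0,0,0],[0,0,0,0,0,0,0]]' >/dev/null; python3 st.py
python3 -m handwheel '[[0,-0.0042,0,0.0035,0,0,0],[0,-0.0042,0,0.0035,0,0,0],[0,-0.0027,0,0.004,0,0,0],[0,-0.0027,0,0.004,0,0,0],[0,-0.0017,0,0.0045,0,0,0],[0,0,0,0,0,0,0]]' >/dev/null; python3 st.py
```

```text
t 5.05 board [ 93.7 162.2] z 104.1 F [-0.37 -0.48] 1.17 yaw 3.9 tilt [ 0.003 -0.001 -1.   ]
t 5.92 board [ 57.6 161.6] z 98.0 F [-0.44 -0.8 ] 0.67 yaw 3.91 tilt [-0.001  0.    -1.   ]
t 6.67 board [ 42.2 161.6] z 78.3 F [-0.05  1.16] -0.04 yaw 3.91 tilt [-0.001  0.    -1.   ]
```

```bash
for i in 1 ; do python3 -m handwheel '[[0,0,0,0.002,0,0,0],[0,0,0,0,0,0,0]]' >/dev/null; python3 st.py;python3 -m handwheel '[[0,0,0,0.002,0,0,0],[0,0,0,0,0,0,0]]' >/dev/null; python3 st.py;  done
python3 - <<'E'
from h import *
im,d,i=grab('side');im2,d,i=grab('scene')
cv2.imwrite('pics/v3.png',np.hstack([cv2.resize(im[130:210,230:310],(400,400)),cv2.resize(im2[160:250,260:350],(400,400))]))
E
```

```text
t 6.92 board [ 42.7 161.7] z 76.7 F [0.08 0.58] -0.24 yaw 3.9 tilt [-0.  0. -1.]
t 7.17 board [ 42.6 161.8] z 74.7 F [-0.66  0.57] 0.09 yaw 3.9 tilt [-0. -0. -1.]
```

View pics/v3.png

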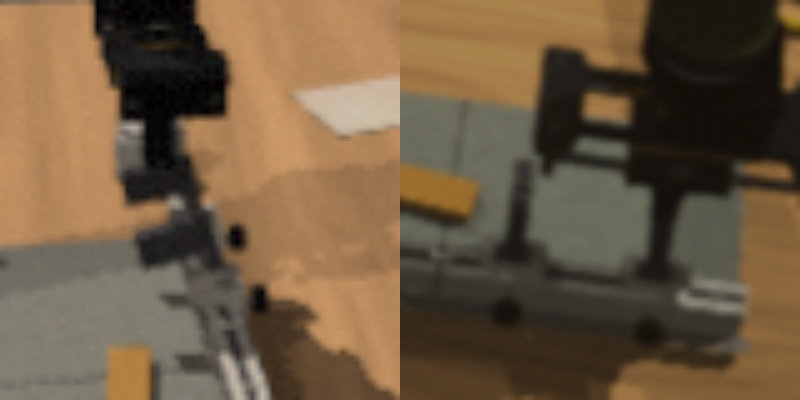

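The side crop shows the fingertip over the long flag at (155,180), but there is no bearing force yet. I'll keep pressing in small steps.

```bash
python3 -m handwheel '[[0,0,0,0.0015,0,0,0],[0,0,0,0,0,0,0]]' >/dev/null; python3 st.py;python3 -m handwheel '[[0,0,0,0.0015,0,0,0],[0,0,0,0,0,0,0]]' >/dev/null; python3 st.py
python3 - <<'E'
from h import *
f=np.load('s1.npz')['w'];im,d,i=grab('side');w=cloud(d,i)
a=np.radians(4.);c=np.array([.5343,.0267])
B=np.array([[np.cos(a),np.sin(a)],[-np.sin(a),np.cos(a)]])
for n,W in(('before',f),('now',w)):
    b=(W[...,:2]-c)@B.T*1000;z=W[...,2]*1000
    for lo,hi in((145,178),(50,82)):
        m=(b[...,0]>-5)&(b[...,0]<90)&(b[...,1]>lo)&(b[...,1]<hi)&(z>22)&(z<140)
        for q in range(0,90,8):
            s=m&(abs(b[...,0]-q)<4)
            if s.sum()>2: print(n,lo,q,s.sum(),np.percentile(z[s],[0,50,100]).round(),np.percentile(b[s][:,1],[0,50]).round())
E
```

```text
t 7.53 board [ 42.9 161.8] z 74.1 F [-1.41  0.19] 4.45 yaw 3.9 tilt [ 0.001  0.    -1.   ]
t 7.78 board [ 42.8 162.3] z 73.6 F [-3.27 -0.31] 11.16 yaw 3.92 tilt [ 0.001  0.    -1.   ]
before 145 16 7 [ 85.  96. 105.] [150. 157.]
before 145 24 16 [ 80.  97. 109.] [147. 154.]
before 145 32 17 [ 82.  99. 108.] [149. 155.]
before 145 40 15 [ 83.  98. 113.] [148. 155.]
before 145 48 16 [ 87. 101. 112.] [146. 155.]
before 145 56 22 [ 22.  95. 112.] [148. 155.]
before 145 64 34 [ 25.  95. 115.] [146. 156.]
before 145 72 11 [ 73.  83. 112.] [145. 153.]
before 145 88 5 [62. 63. 64.] [147. 164.]
before 50 16 10 [ 22.  96. 102.] [53. 59.]
before 50 24 19 [ 80.  91. 105.] [52. 56.]
before 50 32 19 [ 78.  99. 107.] [52. 56.]
before 50 40 18 [ 83.  98. 111.] [52. 56.]
before 50 48 17 [ 84. 101. 111.] [56. 58.]
before 50 56 39 [ 24.  87. 114.] [51. 58.]
before 50 64 39 [ 27.  87. 114.] [50. 59.]
before 50 72 8 [76. 83. 96.] [51. 57.]
before 50 80 6 [62. 65. 75.] [50. 69.]
before 50 88 7 [60. 63. 64.] [58. 64.]
now 145 16 10 [ 86. 100. 107.] [150. 152.]
now 145 24 17 [ 78.  95. 106.] [151. 155.]
now 145 32 22 [ 83. 104. 136.] [147. 154.]
now 145 40 29 [ 82. 113. 140.] [147. 153.]
now 145 48 29 [ 84. 112. 138.] [147. 153.]
now 145 56 23 [ 31.  99. 129.] [149. 155.]
now 145 64 29 [ 26.  97. 114.] [150. 156.]
now 145 72 10 [74. 80. 96.] [152. 155.]
now 145 88 8 [62. 63. 66.] [145. 164.]
now 50 16 9 [ 82. 100. 103.] [53. 59.]
now 50 24 19 [ 81.  95. 105.] [50. 55.]
now 50 32 21 [ 77.  93. 105.] [52. 59.]
now 50 40 19 [ 81.  98. 108.] [51. 57.]
now 50 48 16 [ 85.  99. 111.] [52. 56.]
now 50 56 36 [ 30.  89. 115.] [51. 58.]
now 50 64 38 [ 23.  88. 115.] [52. 59.]
now 50 72 9 [74. 81. 96.] [52. 55.]
now 50 80 5 [63. 64. 78.] [55. 75.]
now 50 88 8 [62. 63. 65.] [54. 67.]
```

The cloud still shows the long flag raised, so the finger has missed it, probably on the +y side. I'll lift straight up and look.

```bash
python3 - <<'E'
from h import *
im,d,i=grab('wrist');cv2.imwrite('pics/v4.png',cv2.resize(im[130:330,130:380],(750,600)))
E
python3 -m handwheel '[[0,0,0,-0.01,0,0,0],[0,0,0,-0.03,0,0,0],[0,0,0,-0.04,0,0,0],[0,0,0,0,0,0,0],[0,0,0,0,0,0,0]]' >/dev/null; python3 st.py
python3 - <<'E'
from h import *
a=np.radians(4.);c=np.array([.5343,.0267]);B=np.array([[np.cos(a),np.sin(a)],[-np.sin(a),np.cos(a)]])
for n in('scene','side','wrist'):
    im,d,i=grab(n);W=cloud(d,i);b=(W[...,:2]-c)@B.T*1000;z=W[...,2]*1000
    for lo,hi in((135,190),(40,90)):
      for zz in((82,120),(58,70)):
        m=(b[...,0]>0)&(b[...,0]<95)&(b[...,1]>lo)&(b[...,1]<hi)&(z>zz[0])&(z<zz[1])
        if m.sum()>5: print(n,lo,zz,m.sum(),'bx',np.percentile(b[m][:,0],[2,98]).round(1),'by',np.percentile(b[m][:,1],[2,25,50,75,98]).round(1))
E
```

```text
t 8.50 board [ 42.4 161.4] z 151.3 F [-0.   -0.25] -1.32 yaw 3.88 tilt [-0.001  0.001 -1.   ]
scene 135 (82, 120) 123 bx [17.  75.2] by [154.7 157.9 162.9 167.1 171.7]
scene 135 (58, 70) 103 bx [55.2 91.4] by [141.5 150.9 165.1 177.9 186.6]
scene 40 (82, 120) 92 bx [17.9 75.7] by [57.3 60.6 64.1 67.4 70.7]
scene 40 (58, 70) 96 bx [57.  91.9] by [44.5 54.1 66.6 77.  85.9]
side 135 (82, 120) 116 bx [16.8 70.5] by [148.1 152.9 154.9 157.6 165.5]
side 135 (58, 70) 22 bx [54.6 89.3] by [138.6 154.  168.8 176.5 184.8]
side 40 (82, 120) 129 bx [17.1 69.6] by [49.8 54.4 56.6 59.7 67.1]
side 40 (58, 70) 54 bx [54.8 89.4] by [40.6 44.4 53.9 71.2 84. ]
wrist 135 (82, 120) 845 bx [19.  71.9] by [156.7 159.6 163.3 166.4 169.7]
wrist 135 (58, 70) 787 bx [52.6 88.3] by [143.3 151.8 165.8 177.5 185.6]
wrist 40 (82, 120) 1347 bx [13.9 71. ] by [58.9 63.6 68.7 71.8 72.3]
wrist 40 (58, 70) 768 bx [52.2 88.1] by [45.  59.6 71.2 79.7 87.5]
```

View pics/v4.png

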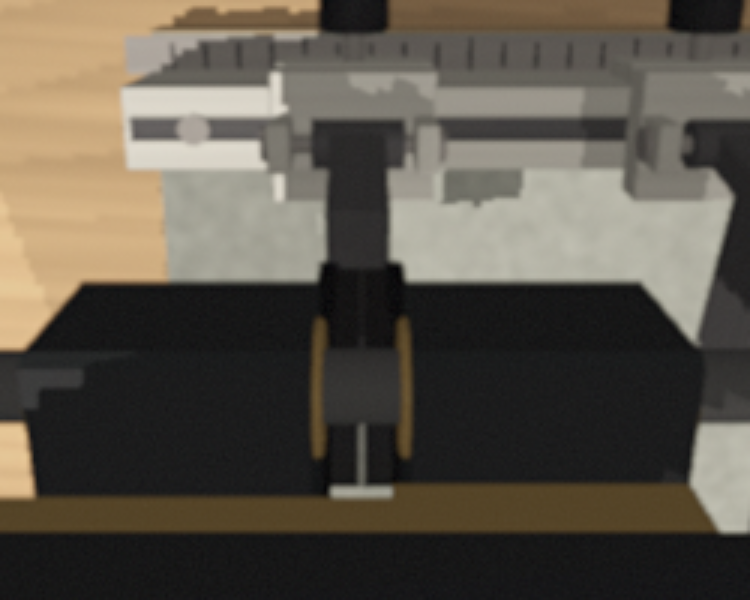

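```bash
python3 - <<'E'
from h import *
print(ctrl.get_state()['grip_width'])
a=np.radians(4.);c=np.array([.5343,.0267]);B=np.array([[np.cos(a),np.sin(a)],[-np.sin(a),np.cos(a)]])
for n in('scene','side','wrist'):
    im,d,i=grab(n);W=cloud(d,i);b=(W[...,:2]-c)@B.T*1000;z=W[...,2]*1000
    for lo,hi in((150,172),(52,76)):
      print(n,lo,[(q,int(s.sum()),*np.percentile(z[s],[2,50,98]).round().astype(int)) for q in range(8,90,8) for s in [(abs(b[...,0]-q)<4)&(b[...,1]>lo)&(b[...,1]<hi)&(z>22)&(z<128)] if s.sum()>3])
    if n!='wrist':
      # project expected up/down flag corner
      K=np.array(i['intrinsics'])
      for a0 in (0,1.4):
        P=[]
        for r,h in((44,5),(44,-50),(18,-50),(0,5)):
          bx=70-r*np.cos(a0)+h*np.sin(a0);zz=71+r*np.sin(a0)+h*np.cos(a0)
          xy=B.T@np.array([bx,155])/1000+c;P.append([*xy,zz/1000])
        print(a0,cv2.projectPoints(np.array(P),cv2.Rodrigues(np.array(i['R']))[0],np.array(i['t'],float),K,np.array(i['D'],float))[0].reshape(-1,2).round(1).tolist())
    cv2.imwrite(f'pics/raw_{n}5.png',im)
A=cv2.imread('pics/raw_side5.png')[130:210,220:320];C=cv2.imread('pics/raw_wrist5.png')[60:260,130:330]
cv2.imwrite('pics/v5.png',np.hstack([cv2.resize(A,(400,320)),cv2.resize(C,(400,320))]))
E
```

```text
0.005309168711215286
scene 150 [(16, 11, np.int64(22), np.int64(103), np.int64(104)), (24, 11, np.int64(92), np.int64(105), np.int64(107)), (32, 13, np.int64(94), np.int64(107), np.int64(110)), (40, 11, np.int64(99), np.int64(109), np.int64(111)), (48, 11, np.int64(101), np.int64(112), np.int64(114)), (56, 13, np.int64(63), np.int64(112), np.int64(115)), (64, 21, np.int64(74), np.int64(113), np.int64(116)), (72, 50, np.int64(62), np.int64(92), np.int64(116)), (80, 31, np.int64(60), np.int64(66), np.int64(85)), (88, 38, np.int64(38), np.int64(56), np.int64(68))]
scene 52 [(16, 5, np.int64(101), np.int64(103), np.int64(106)), (24, 10, np.int64(38), np.int64(103), np.int64(106)), (32, 9, np.int64(102), np.int64(107), np.int64(112)), (40, 8, np.int64(105), np.int64(108), np.int64(113)), (48, 8, np.int64(106), np.int64(110), np.int64(114)), (56, 11, np.int64(63), np.int64(111), np.int64(114)), (64, 17, np.int64(83), np.int64(111), np.int64(116)), (72, 40, np.int64(72), np.int64(88), np.int64(111)), (80, 37, np.int64(59), np.int64(67), np.int64(86)), (88, 44, np.int64(35), np.int64(55), np
[... 1720 characters left out ...]
p.int64(61), np.int64(63), np.int64(73)), (88, 150, np.int64(39), np.int64(61), np.int64(64))]
wrist 52 [(8, 9, np.int64(98), np.int64(100), np.int64(100)), (16, 136, np.int64(82), np.int64(101), np.int64(103)), (24, 156, np.int64(79), np.int64(103), np.int64(105)), (32, 163, np.int64(81), np.int64(105), np.int64(107)), (40, 170, np.int64(83), np.int64(107), np.int64(109)), (48, 188, np.int64(86), np.int64(109), np.int64(111)), (56, 266, np.int64(62), np.int64(107), np.int64(113)), (64, 283, np.int64(62), np.int64(104), np.int64(114)), (72, 270, np.int64(62), np.int64(77), np.int64(98)), (80, 167, np.int64(61), np.int64(63), np.int64(73)), (88, 163, np.int64(39), np.int64(62), np.int64(64))]
```

View pics/v5.png

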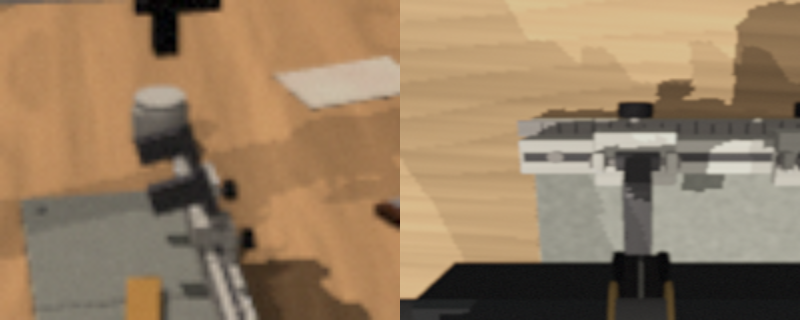

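The flag is clearly still raised in both crops: side at (165,145), with the leg out front in the wrist crop at (637,200). I'll check where the fingertip really is relative to the reported TCP.

```bash
python3 st.py; python3 - <<'E'
from h import *
p=ctrl.get_state()['position']
for n in('side','scene'):
    im,d,i=grab(n);W=cloud(d,i);K=np.array(i['intrinsics'])
    print(n,cv2.projectPoints(np.array([p,p+[0,0,.03]]),cv2.Rodrigues(np.array(i['R']))[0],np.array(i['t'],float),K,np.array(i['D'],float))[0].reshape(-1,2).round(1).tolist())
    m=(np.hypot(W[...,0]-p[0],W[...,1]-p[1])<.035)&(W[...,2]>.125)&(W[...,2]<.3)
    for z in range(125,240,8):
        s=m&(abs(W[...,2]*1000-z)<4)
        if s.sum()>1: print(z,s.sum(),((W[s].min(0)-p)*1000).round(),((W[s].max(0)-p)*1000).round())
E
```

```text
t 8.80 board [ 42.2 161.6] z 151.0 F [ 0.51 -0.49] -0.14 yaw 3.9 tilt [-0.001  0.    -1.   ]
side [[260.8, 152.3], [260.7, 144.7]]
189 6 [ -9. -13.  40.] [11.  3. 41.]
197 15 [ -9. -15.  43.] [12.  7. 50.]
205 15 [ -9. -16.  51.] [12. 14. 58.]
213 12 [ -9. -18.  59.] [12. -0. 65.]
221 15 [ -9. -17.  66.] [11.  6. 73.]
229 7 [ -6. -16.  75.] [11. -9. 80.]
scene [[320.5, 198.1], [322.0, 192.3]]
189 8 [ -2. -10.  34.] [14. 11. 41.]
197 13 [  3. -10.  42.] [14. 11. 50.]
205 13 [10. -8. 50.] [17. 10. 57.]
213 12 [ 5. -9. 58.] [15. 11. 64.]
221 17 [10. -9. 66.] [15. 13. 74.]
229 7 [  8. -10.  75.] [16.  9. 79.]
237 6 [-5.  2. 83.] [13.  8. 90.]
```

The rendered fingertips sit about 35 mm above the reported TCP, which agrees with the contact on the leg's outer side. I'll use tip z = TCP z + 35 from here on. Next I'll check how low the gripper body hangs.

```bash
python3 - <<'E'
from h import *
p=ctrl.get_state()['position'];a=np.radians(3.9)
B=np.array([[np.cos(a),np.sin(a)],[-np.sin(a),np.cos(a)]])
for n in('side','scene'):
    im,d,i=grab(n);W=cloud(d,i);b=(W[...,:2]-p[:2])@B.T*1000;z=(W[...,2]-p[2])*1000
    for q in range(32,150,6):
        s=(abs(z-q)<3)&(abs(b[...,0])<60)&(abs(b[...,1])<130)
        if s.sum()>1: print(n,q,s.sum(),np.percentile(b[s],[3,97],axis=0).round().tolist())
E
```

```text
side 38 3 [[-9.0, -11.0], [6.0, 4.0]]
side 44 12 [[-9.0, -17.0], [11.0, 5.0]]
side 50 10 [[-9.0, -15.0], [10.0, 2.0]]
side 56 12 [[-9.0, -16.0], [11.0, 4.0]]
side 62 12 [[-8.0, -15.0], [10.0, 6.0]]
side 68 8 [[-9.0, -14.0], [10.0, 1.0]]
side 74 10 [[-9.0, -19.0], [9.0, -2.0]]
side 80 5 [[-3.0, -19.0], [10.0, -14.0]]
side 110 27 [[-33.0, -91.0], [38.0, -47.0]]
side 116 50 [[-35.0, -94.0], [36.0, 78.0]]
side 122 46 [[-35.0, -93.0], [33.0, 78.0]]
side 128 52 [[-36.0, -92.0], [38.0, 82.0]]
side 134 67 [[-35.0, -97.0], [36.0, 81.0]]
side 140 49 [[-35.0, -99.0], [33.0, 79.0]]
side 146 70 [[-34.0, -100.0], [29.0, 67.0]]
scene 38 5 [[10.0, -8.0], [12.0, 2.0]]
scene 44 13 [[5.0, -10.0], [15.0, 10.0]]
scene 50 8 [[10.0, -7.0], [13.0, 9.0]]
scene 56 12 [[4.0, -9.0], [15.0, 7.0]]
scene 62 8 [[9.0, -9.0], [14.0, 10.0]]
scene 68 10 [[10.0, -10.0], [14.0, 11.0]]
scene 74 8 [[11.0, -10.0], [15.0, 11.0]]
scene 80 6 [[8.0, 2.0], [14.0, 11.0]]
scene 86 8 [[-8.0, 3.0], [15.0, 6.0]]
scene 110 8 [[36.0, -84.0], [40.0, 86.0]]
scene 116 41 [[-17.0, -82.0], [41.0, 86.0]]
scene 122 105 [[-25.0, -80.0], [41.0, 79.0]]
scene 128 162 [[-23.0, -81.0], [41.0, 81.0]]
scene 134 132 [[-17.0, -84.0], [41.0, 85.0]]
scene 140 85 [[-19.0, -90.0], [40.0, 85.0]]
scene 146 216 [[-25.0, -94.0], [39.0, 92.0]]
```

The body starts 71 mm above the tips, so the geometry is as stated and the reported z is simply 35 mm low. I'll redo the arc 35 mm lower.

```bash
python3 -m handwheel '[[0,0.026,0,0,0,0,0],[0,0.026,0,0,0,0,0],[0,0,0,0,0,0,0],[0,0,0,0.03,0,0,0],[0,0,0,0.03,0,0,0],[0,0,0,0.022,0,0,0],[0,0,0,0,0,0,0],[0,0,0,0,0,0,0],[0,0,0,0,0,0,0]]' >/dev/null; python3 st.py
python3 -m handwheel '[[0,-0.007,0,0,0,0,0],[0,-0.007,0,0,0,0,0],[0,-0.003,0,0,0,0,0],[0,0,0,0,0,0,0]]' >/dev/null; python3 st.py
python3 -m handwheel '[[0,-0.004,0,0,0,0,0],[0,-0.0045,0,0.0005,0,0,0],[0,0,0,0,0,0,0]]' >/dev/null; python3 st.py
```

```text
t 10.12 board [ 95.5 162. ] z 71.3 F [-1.04  0.35] 0.87 yaw 3.9 tilt [ 0.002 -0.    -1.   ]
t 10.62 board [ 77.8 161.7] z 70.1 F [0.37 0.09] 1.44 yaw 3.9 tilt [ 0.001  0.    -1.   ]
t 11.00 board [ 68.7 161.5] z 69.3 F [1.07 0.36] 0.33 yaw 3.9 tilt [-0.  0. -1.]
```

```bash
python3 -m handwheel '[[0,-0.005,0,0.0025,0,0,0],[0,-0.005,0,0.0025,0,0,0],[0,0,0,0,0,0,0]]' >/dev/null; python3 st.py
python3 -m handwheel '[[0,-0.0042,0,0.0035,0,0,0],[0,-0.0042,0,0.0035,0,0,0],[0,0,0,0,0,0,0]]' >/dev/null; python3 st.py
python3 -m handwheel '[[0,-0.0027,0,0.004,0,0,0],[0,-0.0027,0,0.004,0,0,0],[0,-0.0017,0,0.0045,0,0,0],[0,0,0,0,0,0,0]]' >/dev/null; python3 st.py
python3 -m handwheel '[[0,-0.0017,0,0.0025,0,0,0],[0,0,0,0.0015,0,0,0],[0,0,0,0,0,0,0]]' >/dev/null; python3 st.py
```

```text
t 11.38 board [ 58.3 161.6] z 64.0 F [0.89 0.13] 0.05 yaw 3.92 tilt [-0.001  0.001 -1.   ]
t 11.75 board [ 49.9 161.7] z 56.8 F [0.41 0.02] -0.38 yaw 3.92 tilt [-0.001  0.    -1.   ]
t 12.25 board [ 43.  161.7] z 44.2 F [0.32 0.53] 0.6 yaw 3.91 tilt [-0.001  0.    -1.   ]
t 12.62 board [ 41.7 161.7] z 40.7 F [0.09 0.24] 1.52 yaw 3.9 tilt [-0.  0. -1.]
```

```bash
for k in 1; do python3 -m handwheel '[[0,0,0,0.001,0,0,0],[0,0,0,0,0,0,0]]' >/dev/null; python3 st.py; python3 -m handwheel '[[0,0,0,0.001,0,0,0],[0,0,0,0,0,0,0]]' >/dev/null; python3 st.py; python3 -m handwheel '[[0,0,0,0.001,0,0,0],[0,0,0,0,0,0,0]]' >/dev/null; python3 st.py; done
python3 - <<'E'
from h import *
a=np.radians(4.);c=np.array([.5343,.0267]);B=np.array([[np.cos(a),np.sin(a)],[-np.sin(a),np.cos(a)]])
im,d,i=grab('side');W=cloud(d,i);b=(W[...,:2]-c)@B.T*1000;z=W[...,2]*1000
print([(q,int(s.sum()),np.percentile(z[s],[2,50,98]).round().tolist(),np.median(b[s][:,1]).round(1)) for q in range(8,90,8) for s in [(abs(b[...,0]-q)<4)&(b[...,1]>142)&(b[...,1]<172)&(z>22)&(z<128)] if s.sum()>3])
E
```

```text
t 12.88 board [ 41.6 161.8] z 39.7 F [ 0.28 -0.2 ] 1.86 yaw 3.9 tilt [-0.001  0.    -1.   ]
t 13.12 board [ 41.5 161.7] z 38.6 F [-0.96  0.29] 1.93 yaw 3.91 tilt [-0.001  0.    -1.   ]
t 13.38 board [ 41.6 161.8] z 38.1 F [-3.7  -0.93] 5.1 yaw 3.91 tilt [-0.001  0.    -1.   ]
[(32, 21, [23.0, 73.0, 105.0], np.float64(152.6)), (40, 27, [27.0, 82.0, 110.0], np.float64(149.7)), (48, 22, [42.0, 90.0, 111.0], np.float64(149.9)), (56, 15, [38.0, 76.0, 106.0], np.float64(152.8)), (64, 9, [25.0, 74.0, 78.0], np.float64(156.7)), (72, 5, [76.0, 77.0, 80.0], np.float64(153.5)), (88, 9, [55.0, 61.0, 65.0], np.float64(150.9))]
```

The flag is down and starting to bear. I'll seat it with one firmer press, then lift off and verify.

```bash
python3 -m handwheel '[[0,0,0,0.001,0,0,0],[0,0,0,0,0,0,0],[0,0,0,0,0,0,0]]' >/dev/null; python3 st.py; python3 -m handwheel '[[0,0,0,-0.005,0,0,0],[0,0,0,-0.04,0,0,0],[0,-0.05,0,-0.03,0,0,0],[0,-0.05,0,-0.03,0,0,0],[0,0,0.06,0,0,0,0],[0,0,0.06,0,0,0,0],[0,0,0,0,0,0,0],[0,0,0,0,0,0,0],[0,0,0,0,0,0,0]]' >/dev/null; python3 st.py
cat > look.py <<'E'
from h import *
a=np.radians(4.);c=np.array([.5343,.0267]);B=np.array([[np.cos(a),np.sin(a)],[-np.sin(a),np.cos(a)]])
for n in('side','scene','wrist'):
    im,d,i=grab(n);W=cloud(d,i);b=(W[...,:2]-c)@B.T*1000;z=W[...,2]*1000;hsv=cv2.cvtColor(im,cv2.COLOR_BGR2HSV)
    cv2.imwrite(f'pics/last_{n}.png',im)
    for lo,hi in((142,182),(45,85)):
        m=(b[...,0]>20)&(b[...,0]<56)&(b[...,1]>lo)&(b[...,1]<hi)&(z>36)&(z<130)
        if m.sum()>5:print(n,lo,m.sum(),'z',np.percentile(z[m],[3,50,97]).round(1),'by',np.percentile(b[m][:,1],[3,25,50,75,97]).round(1),'bx',np.percentile(b[m][:,0],[3,97]).round(1))
    m=(z>26)&(z<40)&(hsv[...,1]>110)&(b[...,0]>-90)&(b[...,0]<66)&(abs(b[...,1])<230)
    k=cv2.connectedComponentsWithStats(m.astype(np.uint8))
    if k[0]>1:
        M=k[1]==1+np.argmax(k[2][1:,4]);r=cv2.minAreaRect(b[M].astype(np.float32))
        print(n,'bar',M.sum(),np.round([*r[0],*r[1],r[2]],1),'z %.1f'%np.median(z[M]),cv2.boxPoints(r).round(1).tolist())
    m=(z>45)&(z<56)&(b[...,1]<0)&(b[...,1]>-200)&(b[...,0]>45)&(b[...,0]<95)
    if m.sum()>20:print(n,'fence bx',np.percentile(b[m][:,0],[2,98]).round(1))
E
python3 look.py
```

```text
t 13.80 board [ 41.6 162.1] z 37.8 F [-4.67 -0.79] 9.07 yaw 3.92 tilt [-0.  0. -1.]
t 14.93 board [-58.2  43.7] z 141.8 F [-0.16 -0.48] 0.45 yaw 4.06 tilt [ 0.    -0.001 -1.   ]
side 142 31 z [63.5 72.  77.8] by [148.6 151.9 154.7 157.6 162.6] bx [29.5 53.3]
side 45 93 z [ 61.8  97.2 110.7] by [52.5 54.  55.7 58.4 70.5] bx [20.7 55.4]
side bar 281 [ -9.5 -72.  203.4  29.2  81.2] z 31.3 [[-39.400001525878906, -170.3000030517578], [-10.600000381469727, -174.8000030517578], [20.5, 26.299999237060547], [-8.399999618530273, 30.700000762939453]]
side fence bx [59.5 83.3]
scene 142 50 z [53.5 76.1 81.3] by [153.  157.4 161.4 166.7 171.1] bx [30.1 55.3]
scene 45 42 z [ 60.8 106.7 113.7] by [57.7 60.8 64.3 68.2 77.8] bx [20.6 54.8]
scene bar 503 [ -6.3 -66.9 199.5  34.7  81.8] z 31.6 [[-37.70000076293945, -163.10000610351562], [-3.4000000953674316, -168.10000610351562], [25.200000762939453, 29.299999237060547], [-9.199999809265137, 34.29999923706055]]
scene fence bx [60.6 86.4]
wrist 142 1074 z [40.  71.4 76.4] by [145.4 156.3 156.9 163.6 170.1] bx [26.6 55.2]
wrist 45 1005 z [ 61.  106.1 111.3] by [50.7 59.6 63.9 68.2 79.2] bx [21.1 55.2]
wrist bar 4453 [-10.2 -66.1 199.1  29.8  81.9] z 30.4 [[-39.0, -162.60000610351562], [-9.5, -166.6999969482422], [18.5, 30.399999618530273], [-11.0, 34.599998474121094]]
wrist fence bx [57.8 81.5]
```

The long flag is down (top at z≈76 and flat) and the short one is still up. The bar's centre is at (-10,-66) with yaw -8°. Next I'll push its long side squarely into the fence from in front.

```bash
python3 -m handwheel '[[0,0.004,0.041,0,0,0,0],[0,0.004,0.041,0,0,0,0],[0,0.004,0.04,0,0,0,0],[0,0,0,0.05,0,0,0],[0,0,0,0.05,0,0,0],[0,0,0,0.035,0,0,0],[0,0,0,0.01,0,0,0],[0,0,0,0.008,0,0,0],[0,0,0,0,0,0,0],[0,0,0,0,0,0,0]]' >/dev/null; python3 st.py
```

```text
t 16.32 board [-45.4 -80.4] z -10.0 F [ 0.91 -0.42] 0.31 yaw 3.9 tilt [ 0.002  0.001 -1.   ]
```

```bash
python3 -m handwheel '[[0,0,0,0.003,0,0,0],[0,0.006,0,0,0,0,0],[0,0.006,0,0,0,0,0],[0,0.006,0,0,0,0,0],[0,0.006,0,0,0,0,0],[0,0.006,0,0,0,0,0]]' >/dev/null; python3 st.py; python3 -m handwheel '[[0,0.005,0,0,0,0,0],[0,0.005,0,0,0,0,0],[0,0.004,0,0,0,0,0],[0,0.004,0,0,0,0,0]]' >/dev/null; python3 st.py;  python3 look.py | grep bar
```

```text
t 17.07 board [-18.2 -80.6] z -14.6 F [-5.16 -0.65] 4.43 yaw 3.87 tilt [-0.005  0.001 -1.   ]
t 17.57 board [ -0.4 -80.4] z -14.7 F [-5.87  0.26] 4.56 yaw 3.89 tilt [-0.005  0.    -1.   ]
side bar 169 [  25.4 -118.5   34.9  101.9    2.3] z 31.3 [[5.900000095367432, -68.30000305175781], [10.0, -170.10000610351562], [44.900001525878906, -168.6999969482422], [40.79999923706055, -66.9000015258789]]
scene bar 513 [ 28.  -64.7  37.8 199.    1.4] z 31.4 [[6.599999904632568, 34.29999923706055], [11.600000381469727, -164.6999969482422], [49.400001525878906, -163.6999969482422], [44.400001525878906, 35.20000076293945]]
wrist bar 15716 [ 25.3 -63.8  32.2 199.8   1.6] z 30.6 [[6.400000095367432, 35.599998474121094], [12.100000381469727, -164.10000610351562], [44.29999923706055, -163.1999969482422], [38.599998474121094, 36.5]]
```

```bash
python3 -m handwheel '[[0,0,0,-0.0015,0,0,0],[0,0.004,0,0,0,0,0],[0,0.004,0,0,0,0,0],[0,0.003,0,0,0,0,0],[0,0,0,0,0,0,0]]' >/dev/null; python3 st.py; python3 -m handwheel '[[0,0.002,0,0,0,0,0],[0,0.002,0,0,0,0,0]]' >/dev/null; python3 st.py; python3 -m handwheel '[[0,0.002,0,0,0,0,0],[0,0.001,0,0,0,0,0]]' >/dev/null; python3 st.py
```

```text
t 18.35 board [ 12.9 -80. ] z -12.7 F [-1.9   0.27] -1.36 yaw 3.91 tilt [ 0. -0. -1.]
t 18.60 board [ 15.4 -79.6] z -12.8 F [-5.18  1.28] 0.38 yaw 3.92 tilt [-0.002 -0.    -1.   ]
t 18.85 board [ 17.1 -79.5] z -12.8 F [-10.84   1.31] 5.07 yaw 3.91 tilt [-0.005 -0.    -1.   ]
```

```bash
python3 -m handwheel '[[0,0.001,0,0,0,0,0],[0,0,0,0,0,0,0]]' >/dev/null; python3 st.py; python3 look.py | grep -E 'bar|fence'
```

```text
t 19.10 board [ 17.1 -79.4] z -12.9 F [-11.62   1.32] 6.32 yaw 3.91 tilt [-0.007 -0.    -1.   ]
side bar 177 [  41.6 -117.9   44.3  103.8   10.4] z 31.1 [[10.399999618530273, -70.80000305175781], [29.200000762939453, -173.0], [72.80000305175781, -164.89999389648438], [54.0, -62.79999923706055]]
side fence bx [59.4 83.7]
scene bar 282 [ 38.9 -63.1 196.9  22.9  89.6] z 32.2 [[26.600000381469727, -161.5], [49.5, -161.6999969482422], [51.099998474121094, 35.20000076293945], [28.200000762939453, 35.400001525878906]]
scene fence bx [60.9 86.7]
wrist bar 12041 [ 39.9 -63.5 199.2  26.5  89.6] z 30.7 [[25.899999618530273, -163.0], [52.400001525878906, -163.1999969482422], [53.900001525878906, 36.0], [27.399999618530273, 36.20000076293945]]
wrist fence bx [58.7 81.7]
```

The bar is square to within about 0.4°. I'll touch it again nearer the tail, which both presses and checks the angle.

```bash
python3 -m handwheel '[[0,-0.008,0,0,0,0,0],[0,0,0.025,0,0,0,0],[0,0,0.025,0,0,0,0],[0,0.004,0,0,0,0,0],[0,0.002,0,0,0,0,0],[0,0,0,0,0,0,0]]' >/dev/null; python3 st.py; python3 -m handwheel '[[0,0.0015,0,0,0,0,0],[0,0,0,0,0,0,0]]' >/dev/null; python3 st.py; python3 -m handwheel '[[0,0.001,0,0,0,0,0],[0,0,0,0,0,0,0]]' >/dev/null; python3 st.py
```

```text
t 20.00 board [  17.  -130.4] z -13.0 F [-5.18 -2.47] 1.11 yaw 3.92 tilt [-0.003  0.001 -1.   ]
t 20.25 board [  16.9 -130.4] z -13.0 F [-7.64 -2.26] 5.46 yaw 3.93 tilt [-0.006  0.002 -1.   ]
t 20.50 board [  16.9 -130.4] z -13.1 F [-11.59  -3.19] 7.36 yaw 3.92 tilt [-0.008  0.002 -1.   ]
```

Both contacts are at bx≈17, so the bar is flush. Next I'll go round behind its tail end.

```bash
python3 -m handwheel '[[0,-0.012,0,0,0,0,0],[0,0,0.03,0,0,0,0],[0,0,0.03,0,0,0,0],[0,0.018,0,0,0,0,0],[0,0.019,0,0,0,0,0],[0,0,0,0,0,0,0],[0,0,0,0,0,0,0]]' >/dev/null; python3 st.py;
```

```text
t 21.38 board [  46.7 -188.9] z -12.4 F [ 0.29 -0.21] -0.61 yaw 3.98 tilt [ 0.002 -0.001 -1.   ]
```

```bash
python3 -m handwheel '[[0,-0.004,0,0,0,0,0],[0,0,-0.005,0,0,0,0],[0,0,-0.005,0,0,0,0],[0,0,-0.005,0,0,0,0],[0,0,-0.005,0,0,0,0],[0,0,-0.005,0,0,0,0]]' >/dev/null; python3 st.py;python3 -m handwheel '[[0,0,-0.005,0,0,0,0],[0,0,-0.005,0,0,0,0],[0,0,-0.005,0,0,0,0],[0,0,-0.005,0,0,0,0],[0,0,-0.005,0,0,0,0],[0,0,-0.005,0,0,0,0]]' >/dev/null; python3 st.py; python3 look.py | grep -E 'bar|142'
```

```text
t 22.12 board [  41.8 -166.9] z -12.6 F [-0.78 -3.64] -0.83 yaw 3.84 tilt [ 0.     0.002 -1.   ]
t 22.88 board [  41.9 -135.1] z -12.6 F [ 0.03 -4.76] 0.92 yaw 3.9 tilt [ 0.  0. -1.]
side 142 17 z [61.7 72.7 78.2] by [150.5 154.  155.7 157.3 165.3] bx [29.6 43.3]
side bar 6 [  34.7 -137.     7.2   19.9   19.5] z 32.2 [[27.899999618530273, -128.8000030517578], [34.599998474121094, -147.60000610351562], [41.400001525878906, -145.1999969482422], [34.70000076293945, -126.4000015258789]]
scene 142 47 z [53.1 76.  81.2] by [154.9 157.6 161.5 167.2 170.9] bx [30.4 55.7]
scene bar 221 [ 40.3 -35.5  23.3 179.9   0.2] z 31.8 [[28.399999618530273, 54.400001525878906], [29.0, -125.5], [52.29999923706055, -125.5], [51.599998474121094, 54.400001525878906]]
wrist bar 2030 [ 41.9 -36.   74.2  14.4  89.9] z 30.8 [[34.70000076293945, -73.0999984741211], [49.0, -73.0999984741211], [49.099998474121094, 1.100000023841858], [34.79999923706055, 1.100000023841858]]
```

The bar slides at about 4.5 N and its end is near by≈75. Continuing.

```bash
python3 -m handwheel '[[0,0,-0.005,0,0,0,0],[0,0,-0.005,0,0,0,0],[0,0,-0.005,0,0,0,0],[0,0,-0.005,0,0,0,0],[0,0,-0.005,0,0,0,0],[0,0,-0.005,0,0,0,0],[0,0,-0.005,0,0,0,0],[0,0,-0.005,0,0,0,0],[0,0,-0.005,0,0,0,0],[0,0,-0.005,0,0,0,0],[0,0,-0.005,0,0,0,0],[0,0,-0.005,0,0,0,0]]' >/dev/null; python3 st.py; python3 -m handwheel '[[0,0,-0.003,0,0,0,0],[0,0,-0.002,0,0,0,0],[0,0,0,0,0,0,0]]' >/dev/null; python3 st.py;python3 look.py | grep -E 'bar|142'
```

```text
t 24.52 board [ 42. -75.] z -12.7 F [-0.14 -4.79] 1.56 yaw 3.89 tilt [-0.  0. -1.]
t 24.90 board [ 42.  -69.8] z -12.7 F [-1.   -2.24] 2.0 yaw 3.91 tilt [-0. -0. -1.]
side bar 15 [ 34.1 -66.5  10.   36.9  26.1] z 31.1 [[21.5, -52.20000076293945], [37.70000076293945, -85.30000305175781], [46.70000076293945, -80.9000015258789], [30.399999618530273, -47.79999923706055]]
scene 142 47 z [48.  75.  79.1] by [155.  157.4 161.8 167.2 171.4] bx [28.7 54.1]
scene bar 128 [ 41.   -3.4  24.8 115.7   0.4] z 31.3 [[28.200000762939453, 54.29999923706055], [29.100000381469727, -61.400001525878906], [53.79999923706055, -61.20000076293945], [52.900001525878906, 54.5]]
wrist bar 2020 [43.5 28.  16.7 74.8  0.1] z 30.8 [[35.0, 65.4000015258789], [35.20000076293945, -9.399999618530273], [51.900001525878906, -9.399999618530273], [51.70000076293945, 65.5]]
```

```bash
python3 -m handwheel '[[0,0,-0.002,0,0,0,0],[0,0,-0.002,0,0,0,0],[0,0,-0.002,0,0,0,0]]' >/dev/null; python3 st.py; python3 -m handwheel '[[0,0,-0.001,0,0,0,0],[0,0,-0.001,0,0,0,0]]' >/dev/null; python3 st.py; python3 -m handwheel '[[0,0,-0.001,0,0,0,0],[0,0,-0.001,0,0,0,0]]' >/dev/null; python3 st.py; python3 -m handwheel '[[0,0,-0.001,0,0,0,0],[0,0,-0.001,0,0,0,0]]' >/dev/null; python3 st.py
```

```text
t 25.43 board [ 42.  -64.4] z -12.7 F [-0.7  -4.77] 1.84 yaw 3.89 tilt [ 0.  0. -1.]
t 25.68 board [ 42.  -62.3] z -12.7 F [ 0.51 -3.97] 1.78 yaw 3.9 tilt [-0.  0. -1.]
t 25.93 board [ 42.  -60.3] z -12.7 F [ 0.36 -4.36] 1.81 yaw 3.89 tilt [-0.  0. -1.]
t 26.18 board [ 42.  -58.2] z -12.7 F [-0.31 -4.37] 2.22 yaw 3.9 tilt [-0.  0. -1.]
```

```bash
python3 -m handwheel '[[0,0,-0.001,0,0,0,0]]' >/dev/null; python3 st.py; python3 -m handwheel '[[0,0,-0.001,0,0,0,0]]' >/dev/null; python3 st.py; python3 look.py | grep -E 'scene bar|142'
```

```text
t 26.30 board [ 42.  -57.3] z -12.7 F [ 0.04 -4.5 ] 1.88 yaw 3.9 tilt [-0.  0. -1.]
t 26.43 board [ 42.  -56.2] z -12.7 F [-0.44 -4.72] 0.79 yaw 3.9 tilt [-0.  0. -1.]
scene 142 48 z [48.5 76.4 80. ] by [155.2 157.5 161.6 167.2 171.1] bx [30.1 55.1]
scene bar 114 [ 41.5   3.2  22.5 102.6   1.5] z 32.6 [[28.899999618530273, 54.20000076293945], [31.600000381469727, -48.400001525878906], [54.099998474121094, -47.79999923706055], [51.400001525878906, 54.79999923706055]]
```

```bash
python3 -m handwheel '[[0,0,-0.001,0,0,0,0]]' >/dev/null; python3 st.py; python3 -m handwheel '[[0,0,-0.001,0,0,0,0]]' >/dev/null; python3 st.py;python3 -m handwheel '[[0,0,-0.001,0,0,0,0]]' >/dev/null; python3 st.py
```

```text
t 26.70 board [ 42.  -55.5] z -12.6 F [-0.6  -4.28] 2.61 yaw 3.89 tilt [-0.  0. -1.]
t 26.82 board [ 42.  -54.4] z -12.6 F [-0.12 -4.91] 2.8 yaw 3.89 tilt [-0.  0. -1.]
t 26.95 board [ 42.1 -53.3] z -12.6 F [ 0.07 -5.01] 2.08 yaw 3.9 tilt [ 0.  0. -1.]
```

```bash
python3 -m handwheel '[[0,0,-0.001,0,0,0,0]]' >/dev/null; python3 st.py; python3 -m handwheel '[[0,0,-0.001,0,0,0,0]]' >/dev/null; python3 st.py
```

```text
t 27.07 board [ 42.  -52.4] z -12.7 F [ 1.4  -5.67] 2.35 yaw 3.9 tilt [-0.  0. -1.]
t 27.20 board [ 42. -52.] z -12.7 F [-0.15 -6.27] 1.75 yaw 3.88 tilt [-0.     0.001 -1.   ]
```

```bash
python3 -m handwheel '[[0,0,-0.0005,0,0,0,0],[0,0,0,0,0,0,0]]' >/dev/null; python3 st.py; python3 -m handwheel '[[0,0,-0.0005,0,0,0,0],[0,0,0,0,0,0,0]]' >/dev/null; python3 st.py; python3 look.py | grep -E '142|scene bar'
```

```text
t 27.45 board [ 42.  -51.4] z -12.6 F [-0.37 -5.35] 1.83 yaw 3.88 tilt [-0.     0.001 -1.   ]
t 27.70 board [ 42. -51.] z -12.7 F [-0.42 -6.82] 2.58 yaw 3.88 tilt [-0.     0.001 -1.   ]
scene 142 49 z [58.2 76.  81.1] by [152.9 158.5 163.6 168.3 173.7] bx [29.8 55.1]
scene bar 105 [42.9  6.5 26.6 96.4  3. ] z 32.1 [[27.0, 53.900001525878906], [32.099998474121094, -42.400001525878906], [58.70000076293945, -40.900001525878906], [53.599998474121094, 55.29999923706055]]
```

The flag is riding through its float (about +1.5 mm in the scene camera). Continuing gently.

```bash
python3 -m handwheel '[[0,0,-0.0005,0,0,0,0],[0,0,-0.0005,0,0,0,0]]' >/dev/null; python3 st.py; python3 -m handwheel '[[0,0,-0.0005,0,0,0,0],[0,0,-0.0005,0,0,0,0]]' >/dev/null; python3 st.py
```

```text
t 28.10 board [ 42.  -50.1] z -12.7 F [ 0.24 -5.29] 1.95 yaw 3.88 tilt [-0.     0.001 -1.   ]
t 28.35 board [ 42.  -49.1] z -12.7 F [ 0.58 -5.54] 2.16 yaw 3.87 tilt [-0.     0.001 -1.   ]
```

```bash
python3 -m handwheel '[[0,0,-0.0005,0,0,0,0],[0,0,0,0,0,0,0]]' >/dev/null; python3 st.py
```

```text
t 28.60 board [ 42.  -48.4] z -12.7 F [-0.83 -5.87] 1.8 yaw 3.88 tilt [-0.     0.001 -1.   ]
```

```bash
python3 -m handwheel '[[0,0,-0.0005,0,0,0,0],[0,0,-0.0005,0,0,0,0]]' >/dev/null; python3 st.py; python3 -m handwheel '[[0,0,-0.0005,0,0,0,0],[0,0,-0.0005,0,0,0,0]]' >/dev/null; python3 st.py
```

```text
t 28.85 board [ 42.  -47.8] z -12.7 F [-0.52 -6.87] 2.52 yaw 3.87 tilt [-0.     0.001 -1.   ]
t 29.10 board [ 42.  -47.8] z -12.7 F [-0.33 -7.96] 2.74 yaw 3.84 tilt [-0.     0.002 -1.   ]
```

```bash
python3 -m handwheel '[[0,0,-0.0005,0,0,0,0],[0,0,-0.0005,0,0,0,0]]' >/dev/null; python3 st.py
```

```text
t 29.35 board [ 42.  -47.6] z -12.7 F [-0.32 -9.83] 1.62 yaw 3.82 tilt [-0.     0.003 -1.   ]
```

It bears now at -47.7. I'll add 0.3 mm to bring the push to about 6 N over sliding friction, and hold.

```bash
python3 -m handwheel '[[0,0,-0.0003,0,0,0,0],[0,0,0,0,0,0,0]]' >/dev/null; python3 st.py; python3 -m handwheel '[[0,0,0,0,0,0,0],[0,0,0,0,0,0,0],[0,0,0,0,0,0,0]]' >/dev/null; python3 st.py; python3 -m handwheel '[[0,0,0,0,0,0,0],[0,0,0,0,0,0,0],[0,0,0,0,0,0,0]]' >/dev/null; python3 st.py;python3 look.py | grep -E '142|bar'
```

```text
t 29.60 board [ 42.  -47.7] z -12.6 F [-0.54 -9.31] 2.33 yaw 3.8 tilt [-0.     0.004 -1.   ]
t 29.98 board [ 42.  -47.7] z -12.7 F [ 0.17 -8.88] 2.36 yaw 3.8 tilt [-0.     0.004 -1.   ]
t 30.35 board [ 42.  -47.7] z -12.6 F [-0.8  -9.29] 1.71 yaw 3.8 tilt [-0.     0.004 -1.   ]
side bar 10 [ 33.3 -40.4   6.4  35.5   8.8] z 30.5 [[27.5, -23.299999237060547], [32.900001525878906, -58.400001525878906], [39.20000076293945, -57.5], [33.79999923706055, -22.399999618530273]]
scene 142 53 z [61.8 75.7 80.5] by [158.6 161.5 167.1 171.7 176.2] bx [28.8 55.5]
scene bar 101 [44.7  8.  28.4 93.3  1.7] z 32.3 [[29.100000381469727, 54.20000076293945], [31.799999237060547, -39.0], [60.20000076293945, -38.20000076293945], [57.5, 55.099998474121094]]
wrist bar 1292 [42.8 39.6 16.5 54.7  4.9] z 30.8 [[32.20000076293945, 66.0999984741211], [36.900001525878906, 11.600000381469727], [53.29999923706055, 13.0], [48.70000076293945, 67.5]]
```

```bash
python3 -m handwheel '[[0,0,-0.0005,0,0,0,0],[0,0,0,0,0,0,0],[0,0,0,0,0,0,0]]' >/dev/null; python3 st.py; python3 -m handwheel '[[0,0,-0.0002,0,0,0,0],[0,0,0,0,0,0,0],[0,0,0,0,0,0,0],[0,0,0,0,0,0,0]]' >/dev/null; python3 st.py; python3 -m handwheel '[[0,0,0,0,0,0,0],[0,0,0,0,0,0,0],[0,0,0,0,0,0,0],[0,0,0,0,0,0,0]]' >/dev/null; python3 st.py
```

```text
t 30.88 board [ 42.  -47.6] z -12.6 F [-0.58 -9.46] 2.96 yaw 3.79 tilt [-0.     0.004 -1.   ]
t 31.38 board [ 42.  -47.6] z -12.6 F [  0.36 -10.61] 2.04 yaw 3.79 tilt [-0.     0.004 -1.   ]
t 31.88 board [ 42.  -47.6] z -12.6 F [ -0.22 -10.64] 2.63 yaw 3.78 tilt [-0.     0.004 -1.   ]
```

The push is 10.6 N total, about 6 N on the stop, and steady with no creep. I'll hold a little longer, ease off and check.

```bash
python3 -m handwheel '[[0,0,0,0,0,0,0],[0,0,0,0,0,0,0],[0,0,0,0,0,0,0],[0,0,0,0,0,0,0]]' >/dev/null; python3 st.py; python3 -m handwheel '[[0,0,0.001,0,0,0,0],[0,0,0.001,0,0,0,0],[0,0,0.001,0,0,0,0],[0,0,0.003,0,0,0,0],[0,0,0.01,0,0,0,0],[0,0,0.04,0,0,0,0],[0,-0.05,0.04,0,0,0,0],[0,-0.05,0,-0.06,0,0,0],[0,-0.03,0,-0.06,0,0,0],[0,0,0,-0.06,0,0,0],[0,0,0,0,0,0,0],[0,0,0,0,0,0,0]]' >/dev/null; python3 st.py; python3 look.py
python3 - <<'E'
from h import *
im=cv2.imread('pics/last_wrist.png');s=cv2.imread('pics/last_scene.png')
cv2.imwrite('pics/v6.png',np.hstack([cv2.resize(im,(440,330)),cv2.resize(s[165:255,230:350],(360,270)).copy() if 0 else cv2.resize(s[165:255,230:350],(350,330))]))
E
```

```text
t 32.38 board [ 42.  -47.5] z -12.6 F [ -1.17 -10.13] 2.95 yaw 3.79 tilt [-0.     0.004 -1.   ]
t 33.88 board [ -75.1 -138.3] z 150.8 F [-0.1   0.18] -1.86 yaw 3.92 tilt [-0. -0. -1.]
side 142 45 z [50.6 69.7 76.9] by [153.2 158.  162.6 168.  174.9] bx [28.1 54.4]
side 45 93 z [ 60.5  96.  110.7] by [50.4 54.8 56.9 60.8 69.9] bx [21. 55.]
side bar 233 [ 44.9  49.1  31.1 197.4   0. ] z 31.0 [[29.399999618530273, 147.8000030517578], [29.399999618530273, -49.599998474121094], [60.5, -49.599998474121094], [60.5, 147.8000030517578]]
side fence bx [59.5 83.2]
scene 142 50 z [59.  75.8 79.7] by [158.8 161.7 166.9 172.7 176.4] bx [29.1 55.2]
scene 45 39 z [ 62.  106.9 112.6] by [57.4 60.9 64.8 68.4 73.4] bx [22.5 55.4]
scene bar 115 [40.3  8.2 92.2 22.2 89.7] z 32.7 [[28.899999618530273, -37.79999923706055], [51.099998474121094, -37.900001525878906], [51.70000076293945, 54.29999923706055], [29.5, 54.400001525878906]]
scene fence bx [60.6 86.7]
wrist 45 1842 z [ 59.7 100.9 110.5] by [54.2 58.  58.7 62.5 70.9] bx [21.4 55.2]
wrist bar 3469 [ 42.8  28.8 135.7  29.7  89.9] z 30.7 [[27.899999618530273, -39.0], [57.5, -39.099998474121094], [57.79999923706055, 96.5999984741211], [28.100000381469727, 96.69999694824219]]
wrist fence bx [57.8 81.5]
```

View pics/v6.png

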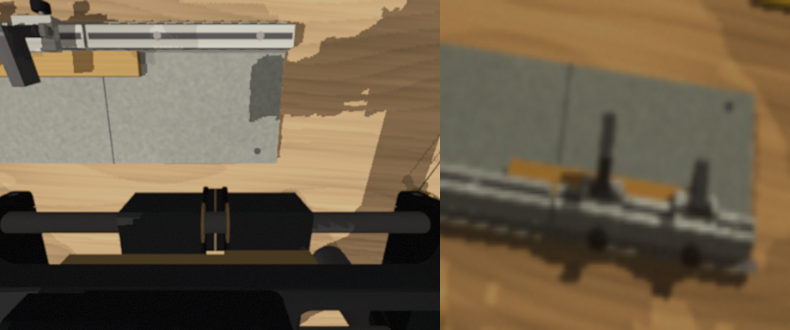

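The last picture shows the bar flush along the fence: wrist view from (0,65) to (145,65), measured bx 27.9–57.8 against the fence at 57.8. The short flag is still up and the long flag is down. I'll check quickly that the carriage hasn't moved.

```bash
python3 - <<'E'
from h import *
a=np.radians(4.);c=np.array([.5343,.0267]);B=np.array([[np.cos(a),np.sin(a)],[-np.sin(a),np.cos(a)]])
def f(W):
    b=(W[...,:2]-c)@B.T*1000;z=W[...,2]*1000
    for lo in(125,30):
        m=(b[...,0]>56)&(b[...,0]<92)&(b[...,1]>lo)&(b[...,1]<lo+75)&(z>58)&(z<70);print(lo,m.sum(),np.percentile(b[m][:,1],[2,50,98]).round(1))
f(np.load('scene0.npz')['w']);im,d,i=grab('scene');f(cloud(d,i))
E
```

```text
125 101 [141.4 165.6 186.9]
30 83 [44.1 64.5 85.8]
125 93 [141.1 160.3 187. ]
30 88 [41.5 66.6 88.5]
```

The carriage hasn't moved (141–187 both before and after). Handing in.

```bash
python3 -c "
from bench import ctrl
print(ctrl.close_job())"
```

```text
the job is handed in; nothing more can be done
None
```

I handed the job in with the long stop folded down, the short stop still up, and the bar flat and tight to the fence, seated against the long stop with a steady push of about 6 N; the stop's carriage measured unmoved, and an early missed fold pressed about 11 N on the raised leg without changing its angle.

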